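# Push a tube rack home on the reader's intake deck and start it

## Task

Push the blue tube rack that stands askew on the reader's deck fully home: its long side flush against the black back fence and its end against the orange gate. Then press the green start button and let it come back up. Only push the rack along the deck: do not lift it or any tube, keep the tubes standing in it, and leave the spare rack, the specimen pot and the label roll where they are.

Things in the scene. Friction and masses are not known exactly. Their poses are not given: they have to be found in the camera images.
- nest (a point): Unmarked point on the deck's top, 8 mm above the bench: where the centre of the rack's underside lies when the rack is home. x axis: square to the black back fence, towards it; y axis: along the fence, towards the orange gate; z up. Fence face at x = +38 mm of this frame, 25 mm high, y -220 to +220 mm. Gate face at y = +70 mm, 24 mm high (black guides 30 mm), x -41 to +37 mm.
- reader: The rack reader, fixed on the bench: a light grey metal deck (290 x 460 mm, 8 mm thick; x -160 to +130, y -210 to +250 mm) with back fence, gate and control pod, and a white housing 230 mm high (x -90 to +200, y +255 to +555 mm). Origin at bench height under the deck; axes as those of nest, which lies at (62, 30, 8) mm.
- rack: The loose blue plastic tube rack to be pushed: 76 mm (its x) by 140 mm (its y) by 60 mm high, open frame with foot and head rails all round, 3 x 6 places, six capped tubes; 0.2 to 0.4 kg in all. Origin at the centre of its underside, z up. Starts 60 to 95 mm short of home in nest's x, 60 to 120 mm in its y, turned up to 0.3 rad. Cap tops are 91 mm above the bench.
- start (a joint): Green round push button, 32 mm in diameter, on the grey control pod at the near left corner of the deck. Travel 6 mm straight down: 0 is released, 0.006 fully pressed; springs back; about 5 N to press fully. It counts as pressed beyond 4.5 mm.
- start_top (a point): Centre of the top face of the green button when released. The pod around it is 70 x 85 mm, its top 38 mm above the bench; the housing's side stands about 123 mm from the button in the direction of nest's +y.
- tube1: Capped sample tube standing loose in the blue rack: 13 mm in diameter, 78 mm tall, red cap 17 mm in diameter; 14 g. Origin at the centre of its foot, z up along the tube. Its cap stands 23 mm above the rack's top.
- tube2: Capped sample tube standing loose in the blue rack: 13 mm in diameter, 78 mm tall, blue cap 17 mm in diameter; 14 g. Origin at the centre of its foot, z up along the tube. Its cap stands 23 mm above the rack's top.
- tube3: Capped sample tube standing loose in the blue rack: 13 mm in diameter, 78 mm tall, red cap 17 mm in diameter; 14 g. Origin at the centre of its foot, z up along the tube. Its cap stands 23 mm above the rack's top.
- tube4: Capped sample tube standing loose in the blue rack: 13 mm in diameter, 78 mm tall, red cap 17 mm in diameter; 14 g. Origin at the centre of its foot, z up along the tube. Its cap stands 23 mm above the rack's top.
- tube5: Capped sample tube standing loose in the blue rack: 13 mm in diameter, 78 mm tall, red cap 17 mm in diameter; 14 g. Origin at the centre of its foot, z up along the tube. Its cap stands 23 mm above the rack's top.
- tube6: Capped sample tube standing loose in the blue rack: 13 mm in diameter, 78 mm tall, red cap 17 mm in diameter; 14 g. Origin at the centre of its foot, z up along the tube. Its cap stands 23 mm above the rack's top.
- spare_rack: Bystander: a second blue rack of the same size (76 x 140 x 60 mm, 83 mm to the cap tops) filled with red-capped tubes, on the bench to the right of the deck. Origin at the centre of its underside. Leave it alone.
- pot: Bystander: white specimen pot with a yellow screw lid, 52 mm across, 62 mm high, on the bench beyond the back fence. Origin at the centre of its underside. Leave it alone.
- label_roll: Bystander: roll of paper labels lying flat on the bench, 90 mm across, 40 mm bore, 30 mm high, to the right of the deck's near corner. Origin at the centre of its underside. Leave it alone.

How it is judged:
By the outcome, as a careful person would: the job done as asked, in the order asked, and still so for the second after the job is handed in, with the robot touching nothing.
It also fails if it takes over 54 s, if anything falls off the work surface, if the arm or the gripper's body presses on something with over 40 N, if the wrist force passes 120 N, or if a joint passes its speed limit or range.

## Robot

A 7-joint arm with a two-finger parallel gripper is mounted at the origin on the work surface. World frame = base frame: x ahead of the robot, y to its left, z up, the work surface at z = 0. Lengths are in m, angles in rad, forces in N, time in s.
With the tool pointing down it reaches from about 0.425 to 0.875 m from the base axis. Payload 4.7 kg.
Tool frame: the origin (TCP) lies on the mounting face of the last link; the fingertips stand 182 mm ahead of it and the grasp point (between the pads) lies 164 mm ahead of it; x points along the fingers, y is the direction in which the jaws open and shut, and the axes are right-handed (so a half turn about x gives the same grasp; the last joint's range is limited). The gripper opens to 87 mm and grips with 3 to 60 N. Pads are 19 mm wide; open, the fingers measure 117 mm over their backs; the gripper's body (75 mm by 190 mm) begins 51 mm behind the grasp point.
Start: joints at [0.014, 0.321, -0.07, 1.45, 0.023, 1.371, -0.057], TCP at [0.65, -0, 0.405] pointing down, gripper open.
Joint ranges: [-2.86, 2.86], [-0.3, 2.09], [-1.38, 1.24], [0.06, 2.45], [-1.56, 4.7], [0.09, 2.05], [-2.69, 2.69]. Speed limits (rad/s): [2.57, 2.57, 3.14, 3.14, 3.14, 3.14, 3.14].

## Interface

Orientations are given as [roll, pitch, yaw] about the fixed x, y, z axes, in that order (R = Rz(yaw) Ry(pitch) Rx(roll)).
In Python, from rig import read_state, get_image, sign_off, trace, spot_point gives the robot as it stands. The module is installed in compiled form; this text tells all that it offers.
- The arm moves only by the tool play_rows, never from a script. Its argument "commands" is text: rows parted by semicolons, each of 7 numbers parted by spaces: the closure, from 0 (fully open) to 1 (shut), then the shift along the world's x, y, z in mm, then the turn, a rotation vector about the world's x, y, z in degrees. A call has exactly 8 rows; each row shifts and turns the commanded pose from where the row before left it; what a row does not reach is not made up. A row lasts 1/10 s, in which the tool goes at most 50 mm and 8.59 degrees, less where a joint would pass 70% of its speed; a pose out of reach is approached as far as the arm can. A call is refused whole if a number of a shift passes 50 or a number of a turn 8.59, either way. A call with a gripper value outside its range is refused whole. The fingers move at their own pace and stop on an object; "grip_force" is the grip in N (left out, the last holds). Time passes only in rows, so rows that do not move let the fingers close, or fill a call up. It gives the time, the measured TCP pose, the force and the opening at its end, in the units of the state.
- read_state(): the state, without advancing time (a new reading comes with each control period).
- get_image(name): name is "scene" or "side" or "wrist"; returns a dict with "color" (480x640x3 uint8, blue, green, red), "fx", "fy", "cx", "cy" (pixels), "R" (3x3) and "t" (3): a world point X has camera coordinates R X + t; the wrist camera has in their place "hand_eye" (4x4, takes a point from camera to tool coordinates, whose origin is the TCP and whose axes are the tool frame's). Camera axes: x right, y down, z forward; pixel columns grow to the right and rows downward; lengths in m; the calibration is good to about 2 mm. A picture is of the moment at which its call begins: read the wrist's pose just before it. There is no depth.
- sign_off(): hands the job in, once; it reports no verdict.
Trained networks look in the newest picture that a camera, given by its name, has taken for a name from the list of things; names that differ only in an ending like _2 or _b are one class to them, and where a whole thing is asked for, a point or a joint stands for the part that bears it (a point fixed in the world has none). Each returns a list of dicts, best first, with "conf" (0 to 1); they miss things now and then, are a little off and sometimes report something else, mostly with a low value. They report only what shows in the picture. A call takes as long as a camera call.
- trace(camera, thing): "pixels" (480x640 bool, what is visible of it) and "bbox" ([left, top, right, bottom] in pixels, round what is visible of it).
- spot_point(camera, thing): "position" ([column, row] in pixels: a listed point, or the origin of a listed thing).
The state is a dict: "time_s": time; "joint_pos": joint angles; "qvel": joint speeds; "tau": joint torques, N m; "ee_pos": TCP position; "orientation": TCP orientation; "force": force on the tool from outside, world axes, zero at the start; "torque": the same for the moment, N m; "opening": finger opening in m.
Only numpy, scipy, OpenCV 4.12 (cv2) and the standard library are available. Lean on these libraries where they do the work, as an engineer would, in place of code of your own. Each camera call takes 0.05 s, during which the arm holds its last target.

## Working session

There is one attempt and no reset: what is moved stays moved. The work goes in short steps, Python scripts to look and compute and a tool call to move; the robot and the scene stay as the last step left them, time stands still between calls to the robot, and variables do not carry over. Pictures are saved under pics/ and viewed, and the job is handed in when it is done.

Besides the shell and the picture viewer there is one more tool, called after "Request:" as name(argument=value, ...) on one line, values as JSON. play_rows: Moves the arm, as the interface text tells. Its arguments: {"type":"object","properties":{"commands":{"type":"string"},"grip_force":{"type":"number"}},"required":["commands"]}

```bash
mkdir -p pics
python3 - <<'E'
from rig import *
import cv2,json
s=read_state(); print({k:(v if not hasattr(v,'tolist') else v.tolist()) for k,v in s.items()})
for n in ["scene","side","wrist"]:
    im=get_image(n); cv2.imwrite(f"pics/{n}0.png",im["color"]); print(n,{k:v for k,v in im.items() if k!="color"})
    for th in ["nest","rack","start_top","start","spare_rack","pot","label_roll","reader"]:
        try:
            print(th,[(round(d["conf"],2),[round(float(x),1) for x in d["position"]]) for d in spot_point(n,th)][:3])
        except Exception as e: print(th,e)
E
```

```text
{'time_s': 0.0, 'joint_pos': [0.014111660853022576, 0.32185993779089533, -0.0701033726449976, 1.4516877808603208, 0.022588808962298503, 1.3707543476864088, -0.05686391042587842], 'qvel': [0.0010870526490131653, -0.00034285338487384585, 0.00010501381956372197, -0.0003101724063803826, -0.00010255076467331024, -4.889069586906116e-06, -0.0005084844282215496], 'tau': [-0.0002585471429483732, -49.1284704208374, -0.4039032943546772, -31.252634525299072, -0.06405940745025873, 0.04376596421934664, 0.00016101723304018378], 'ee_pos': [0.6498031795914443, -2.6820346804556986e-05, 0.4036308903040271], 'orientation': [-1.5295185017057684, 1.568874229789718, -3.1002440892131804], 'force': [0.767800462590919, 0.8886567600805416, 0.8175617221675927], 'torque': [-0.05161165453597512, 0.006678707341010452, -0.0005537360572803024], 'opening': 0.08681480458199486}
scene {'fx': 498.27900452237026, 'fy': 498.27900452237026, 'cx': 315.6422151319701, 'cy': 247.04476715274612, 'R': array([[ 0.75054435,  0.66074637, -0.00987018],
       [ 0.56326891, -0.64748714, -0.51331135],
       [-0.34555943,  0.37970336,
[... 1122 characters left out ...]
330.3, 280.5]), (0.28, [314.9, 261.4])]
wrist {'fx': 396.61364124054745, 'fy': 396.61364124054745, 'cx': 313.9424397923809, 'cy': 240.55729084400107, 'hand_eye': array([[-1.05958309e-04, -2.83198725e-01,  9.59061245e-01,
         2.01106171e-02],
       [ 9.99999699e-01,  7.07385659e-04,  3.19363332e-04,
         2.94080877e-05],
       [-7.68869459e-04,  9.59060990e-01,  2.83198565e-01,
        -7.84917996e-02],
       [ 0.00000000e+00,  0.00000000e+00,  0.00000000e+00,
         1.00000000e+00]])}
nest [(0.72, [303.1, 239.2])]
rack []
start_top [(0.8, [73.8, 112.4])]
start it knows: label_roll, nest, pot, rack, reader, spare_rack, start_top, tube
spare_rack []
pot []
label_roll []
reader []
```

View pics/scene0.png

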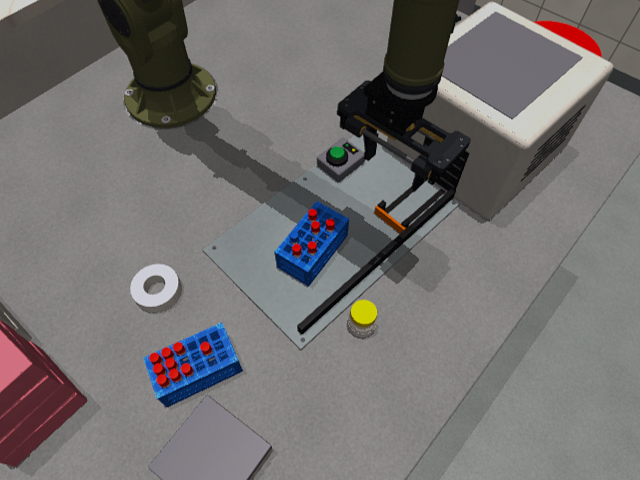

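View pics/side0.png

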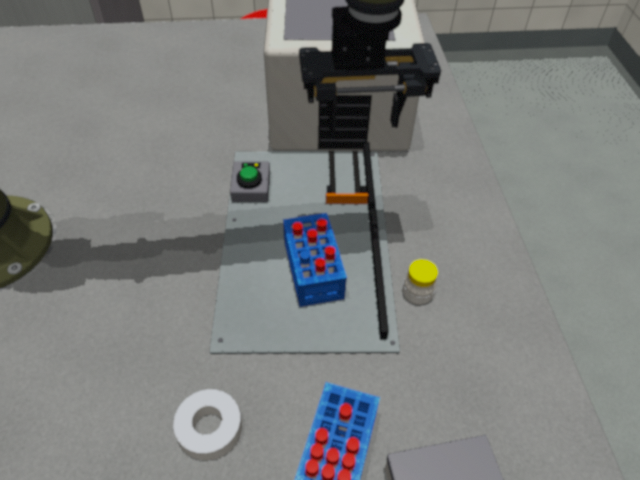

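View pics/wrist0.png

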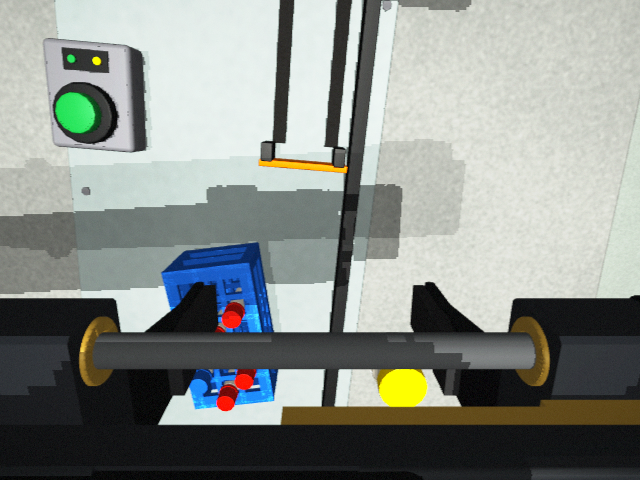

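Run:
```python
import cv2
def crop(n,x0,y0,x1,y1,f):
    im=cv2.imread(f"pics/{n}0.png")[y0:y1,x0:x1]
    im=cv2.resize(im,None,fx=f,fy=f,interpolation=cv2.INTER_CUBIC)
    for k in range((x0+19)//20*20,x1,20):
        cv2.putText(im,str(k),((k-x0)*f,10),0,.35,(0,0,255),1); cv2.line(im,((k-x0)*f,12),((k-x0)*f,18),(0,0,255),1)
    for k in range((y0+19)//20*20,y1,20):
        cv2.putText(im,str(k),(0,(k-y0)*f),0,.35,(0,0,255),1); cv2.line(im,(20,(k-y0)*f),(28,(k-y0)*f),(0,0,255),1)
    cv2.imwrite(f"pics/{n}0c.png",im)
crop("scene",200,130,460,350,3)
crop("side",200,140,400,360,3)
crop("wrist",40,0,440,300,2)
```

```text
(no output)
```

View pics/scene0c.png

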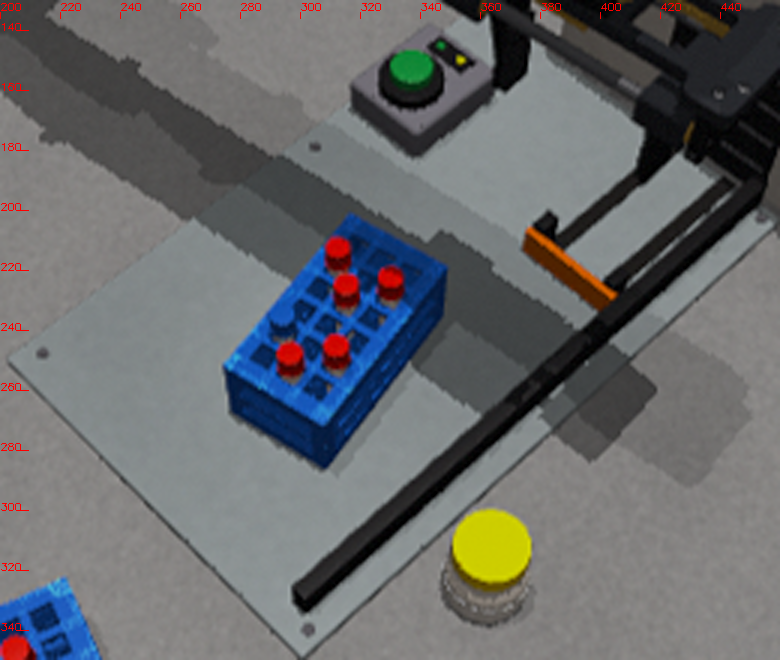

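View pics/side0c.png

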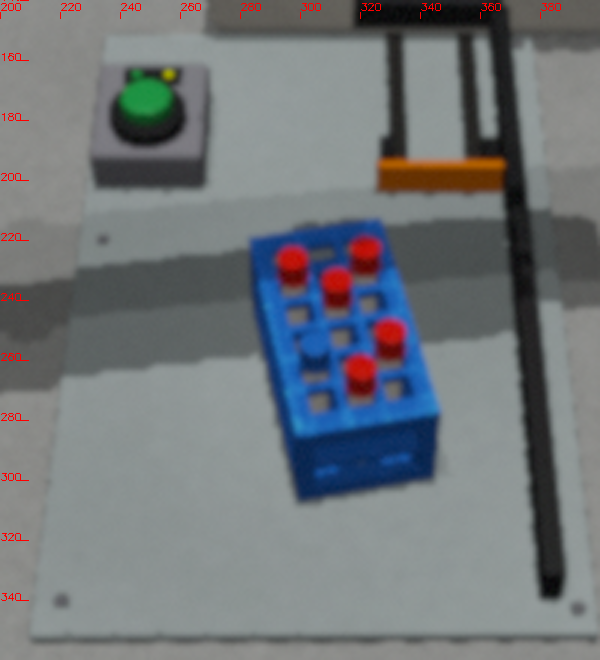

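View pics/wrist0c.png

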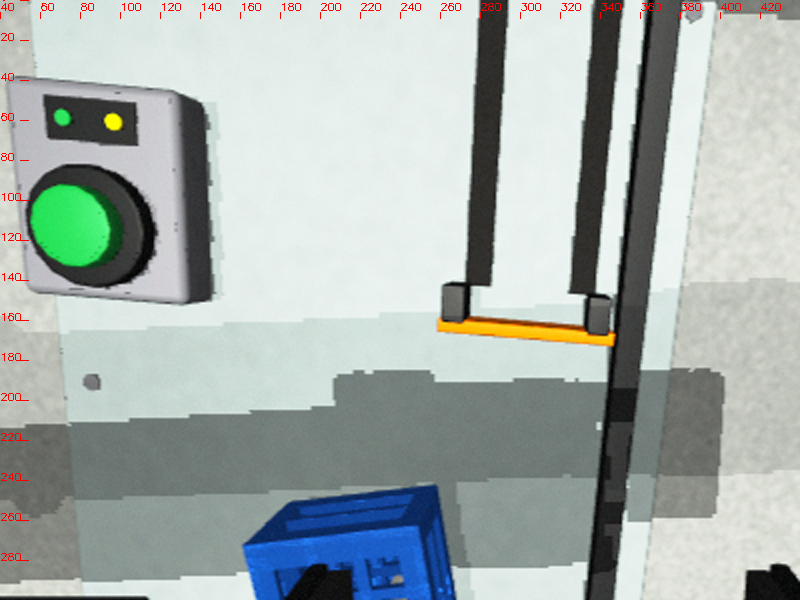

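```bash
cat > h.py <<'E'
import numpy as np, cv2
from scipy.spatial.transform import Rotation as Ro
from scipy.optimize import least_squares
from rig import *
def cam(n):
    s=read_state(); im=get_image(n)
    if n=="wrist":
        H=im["hand_eye"]; Rt=Ro.from_euler('xyz',s["orientation"]).as_matrix()
        Rc=Rt@H[:3,:3]; tc=Rt@H[:3,3]+s["ee_pos"]
        im["R"]=Rc.T; im["t"]=-Rc.T@tc
    return im
def proj(im,X):
    c=np.asarray(X)@im["R"].T+im["t"]
    return np.c_[im["fx"]*c[:,0]/c[:,2]+im["cx"],im["fy"]*c[:,1]/c[:,2]+im["cy"]]
def back(im,p,z):
    d=im["R"].T@np.array([(p[0]-im["cx"])/im["fx"],(p[1]-im["cy"])/im["fy"],1.]); o=-im["R"].T@im["t"]
    return o+d*(z-o[2])/d[2]
def pose(p,X):
    X=np.asarray(X,float); c,s=np.cos(p[2]),np.sin(p[2])
    return np.c_[p[0]+c*X[:,0]-s*X[:,1],p[1]+s*X[:,0]+c*X[:,1],X[:,2]]
def fit(obs,p0):
    f=lambda p: np.concatenate([(proj(im,pose(p,[X]))[0]-px) for im,X,px in obs])
    r=least_squares(f,p0,loss='soft_l1'); return r.x,f(r.x).reshape(-1,2)
E
cat > a.py <<'E'
from h import *
S=cam("scene");D=cam("side");W=cam("wrist")
m=lambda *a:np.array(a)/1000
ob=[(D,m(-160,-210,8),(210.7,352.7)),(D,m(130,-210,8),(398,352)),(S,m(-160,-210,8),(202.7,250)),(S,m(130,-210,8),(301,349.3)),
(S,m(100,-190,33),(297.7,325)),(D,m(100,-190,33),(380.3,330.7)),
(S,m(21,100,32),(375.7,205.7)),(D,m(21,100,32),(326.3,195)),(D,m(99,100,32),(368.3,195.3)),
(W,m(21,100,32),(258.5,165)),(W,m(99,100,32),(346.5,172.5))]
R,res=fit(ob,[.6,0,0]); print("reader",R,R[2]*57.3);print(res.round(1))
N=pose(R,[m(62,30,8)])[0]; print("nest",N)
ob=[(S,m(-38,70,60),(316.7,201)),(S,m(38,70,60),(348.7,218.3)),(S,m(-38,-70,60),(275,252.3)),(S,m(38,-70,60),(308.7,272)),(S,m(38,-70,0),(308.3,286)),
(D,m(-38,70,60),(283.3,219.7)),(D,m(38,70,60),(326.3,213.3)),(D,m(38,-70,60),(346.3,277.3)),(D,m(-38,-70,60),(297.3,285)),(D,m(-38,-70,0),(300,306.7)),(D,m(38,-70,0),(345,299.3))]
ob=[(c,X+m(0,0,8),p) for c,X,p in ob]
K,res=fit(ob,[N[0]-.07,N[1]-.08,R[2]+.1]); print("rack",K,K[2]*57.3);print(res.round(1))
print("rack in nest",pose([0,0,-R[2]],[[K[0]-N[0],K[1]-N[1],0]])[0]*1000, (K[2]-R[2])*57.3)
for n,im in (("scene",S),("side",D),("wrist",W)):
    for d in spot_point(n,"start_top"): 
        b=back(im,d["position"],.050); print(n,d["conf"],b, pose([0,0,-R[2]],[[b[0]-R[0],b[1]-R[1],0]])[0])
    for t in ["spare_rack","pot","label_roll"]:
        for d in spot_point(n,t)[:1]: print(n,t,back(im,d["position"],0))
b=pose([0,0,-R[2]],[[-R[0],-R[1],0]])[0];print("base in reader",b)
E
python3 a.py
```

```text
reader [ 0.57239642 -0.05525522 -0.0815162 ] -4.6708781536247175
[[-1.5 -2.5]
 [ 2.5 -2.7]
 [-0.7 -0.9]
 [ 0.   0.1]
 [-0.5  0.4]
 [ 1.1 -1.3]
 [-0.7  0.7]
 [-1.  -1.6]
 [-0.6 -1.9]
 [ 0.   0.9]
 [ 0.4  0.7]]
nest [ 0.63663332 -0.03040324  0.008     ]
rack [ 0.56582716 -0.11052151  0.12379455] 7.093427698626668
[[-0.6  0.2]
 [ 0.   0.7]
 [-1.5 -0.1]
 [-1.5  0.5]
 [-0.3  1.2]
 [-0.9 -1.5]
 [ 0.3 -1.8]
 [ 0.7 -0.8]
 [ 1.3 -0.3]
 [-0.9 -0.1]
 [ 0.  -0.8]]
rack in nest [-64.04733625 -85.61767987   0.        ] 11.764305852251384
scene 0.65 [0.45182823 0.09158943 0.05      ] [-0.13212479  0.13653966  0.        ]
scene spare_rack [ 0.57017766 -0.42376633  0.        ]
scene pot [ 0.73376191 -0.15735142  0.        ]
scene label_roll [ 0.40424678 -0.36850328  0.        ]
side 0.56 [0.46209063 0.09316172 0.05      ] [-0.1220245   0.13894235  0.        ]
side 0.41 [ 0.5398651  -0.10484402  0.05      ] [-0.02838548 -0.05207303  0.        ]
side spare_rack [ 0.56418951 -0.42329027  0.        ]
side pot [ 0.7341265  -0.16853984  0.        ]
side label_roll [ 0.39581048 -0.36742504  0.        ]
wrist 0.6 [0.45761844 0.08536832 0.05      ] [-0.12584725  0.13081067  0.        ]
wrist 0.4 [ 0.63399014 -0.01766071  0.05      ] [0.05832803 0.042485   0.        ]
base in reader [-0.57499492  0.00846381  0.        ]
```

Run:
```python
import cv2,numpy as np
a=cv2.imread("pics/scene0.png")[195:295,265:355]; b=cv2.imread("pics/side0.png")[205:315,275:355]; c=cv2.imread("pics/wrist0.png")[235:300,150:290]
a=cv2.resize(a,None,fx=5,fy=5,interpolation=2)[:, :400];b=cv2.resize(b,(400,500),interpolation=2);
cv2.imwrite("pics/rackz.png",np.hstack([a,b])); cv2.imwrite("pics/rackw.png",cv2.resize(c,None,fx=5,fy=5,interpolation=2))
```

```text
(no output)
```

View pics/rackz.png

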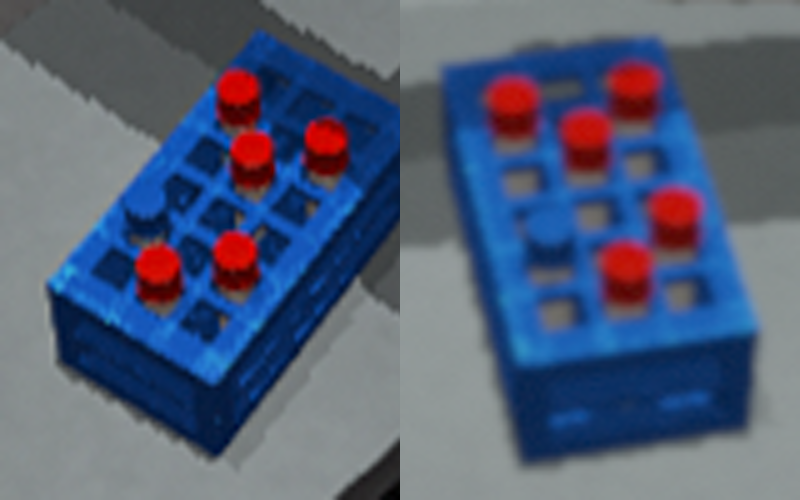

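View pics/rackw.png

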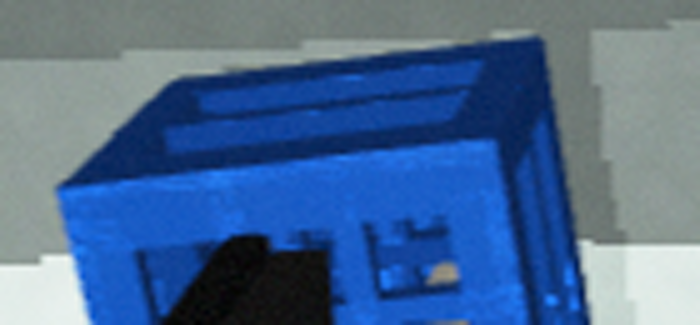

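```bash
cat >> h.py <<'E'
RD=np.array([0.57240,-0.05526,-0.08152]); NE=np.array([0.63663,-0.03040,0.008])
Rn=Ro.from_euler('z',RD[2]).as_matrix()
def orient(mode,deg):
    s,c=np.sin(np.radians(deg)),np.cos(np.radians(deg))
    if mode=='X': a=np.array([s,0,-c]); z=np.array([-c,0,-s])
    else: a=np.array([0,s,-c]); z=np.array([0,-c,-s])
    return Rn@np.c_[a,np.cross(z,a),z]
def w2n(p): return Rn.T@(np.asarray(p)-NE)
def n2w(p): return Rn@np.asarray(p)+NE
def now():
    s=read_state(); Rt=Ro.from_euler('xyz',s["orientation"]).as_matrix(); p=np.array(s["ee_pos"])
    tip=p+.182*Rt[:,0]; return s,Rt,p,tip
def plan(mode,deg,tip_n_xy,z):
    "tip centre target: nest xy in mm, world z in mm"
    s,Rt,p,tip=now(); G=orient(mode,deg)
    t=n2w([tip_n_xy[0]/1e3,tip_n_xy[1]/1e3,0]); t[2]=z/1e3
    d=t-.182*G[:,0]-p; rv=Ro.from_matrix(G@Rt.T).as_rotvec()
    print("t",s["time_s"],"tip nest mm",(w2n(tip)[:2]*1e3).round(1),"z",round(tip[2]*1e3,1),"F",np.round(Rn.T@np.array(s["force"]),1),"open",round(s["opening"]*1e3,1),"q",np.round(s["joint_pos"],2))
    print("dTCP mm",(d*1e3).round(1),"|",np.linalg.norm(d*1e3).round(1),"rot deg",np.degrees(rv).round(2), np.degrees(np.linalg.norm(rv)).round(1))
E
python3 -c "
from h import *
plan('Y',22,(-62,-188),150)
plan('Y',22,(-62,-188),14)"
```

```text
t 1.95 tip nest mm [10.9 31.3] z 222.8 F [ 0.3 -0.5  0.3] open 87.0 q [ 0.01  0.32 -0.07  1.45  0.02  1.37 -0.06]
dTCP mm [ -96.  -280.6  -86. ] | 308.8 rot deg [21.99 -0.89 -4.61] 22.5
t 1.95 tip nest mm [10.9 31.3] z 222.8 F [ 0.3 -0.5  0.3] open 87.0 q [ 0.01  0.32 -0.07  1.45  0.02  1.37 -0.06]
dTCP mm [ -96.  -280.6 -222. ] | 370.5 rot deg [21.99 -0.89 -4.61] 22.5
```

Request:
play_rows(commands="0.65 -6 -20 -4 2.75 -0.11 -0.58;0.65 -12 -36 -6 2.75 -0.11 -0.58;0.65 -13 -38 -8 2.75 -0.11 -0.58;0.65 -13 -38 -8 2.75 -0.11 -0.58;0.65 -13 -38 -10 2.75 -0.11 -0.58;0.65 -13 -38 -15 2.75 -0.11 -0.58;0.65 -13 -38 -15 2.75 -0.11 -0.58;0.65 -13 -34 -15 2.75 -0.11 -0.58")

```text
time_s: 2.75
ee_pos: [0.5531, -0.2821, 0.3236]
orientation: [3.14, 1.186, 1.486]
force: [0.4, -0.6, -0.2]
opening: 0.0337
```

```bash
python3 -c "
from h import *
plan('Y',22,(-62,-188),50)"
```

```text
t 2.75 tip nest mm [ -62.5 -189.3] z 154.9 F [ 0.4 -0.6 -0.2] open 33.7 q [ 0.49  0.38  0.05  1.57 -0.37  1.39  0.56]
dTCP mm [   0.8    1.4 -104.8] | 104.8 rot deg [-0.06  0.04  0.1 ] 0.1
```

Request:
play_rows(commands="0.65 0 0 -10 0 0 0;0.65 0 1 -18 0 0 0;0.65 0 0 -20 0 0 0;0.65 0 0 -20 0 0 0;0.65 0 0 -20 0 0 0;0.65 0 0 -15 0 0 0;0.65 0 0 -8 0 0 0;0.65 0 0 0 0 0 0")

```text
time_s: 3.55
ee_pos: [0.5538, -0.2786, 0.2117]
orientation: [-3.136, 1.186, 1.494]
force: [-0.6, -0.6, 0.6]
opening: 0.0304
```

```bash
python3 -c "
from h import *
plan('Y',22,(-62,-188),14)
cv2.imwrite('pics/w1.png',cam('wrist')['color']);cv2.imwrite('pics/d1.png',cam('side')['color'])"
```

```text
t 3.55 tip nest mm [ -62.7 -185.8] z 43.0 F [-0.5 -0.7  0.6] open 30.4 q [ 0.49  0.49  0.04  1.66 -0.39  1.2   0.63]
dTCP mm [  0.2  -2.  -28.9] | 29.0 rot deg [-0.06 -0.12  0.01] 0.1
```

View pics/w1.png

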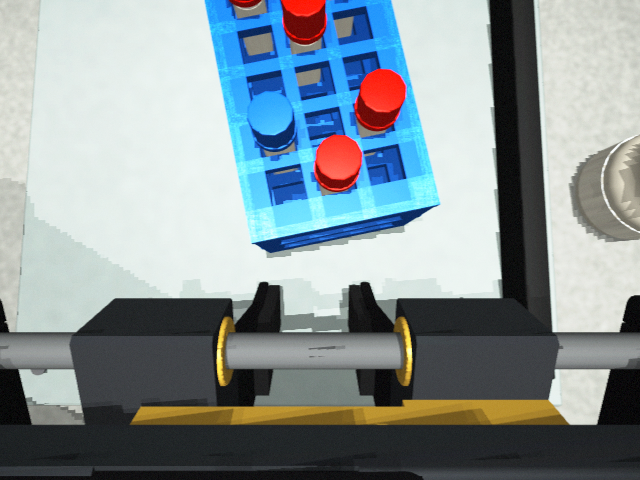

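View pics/d1.png

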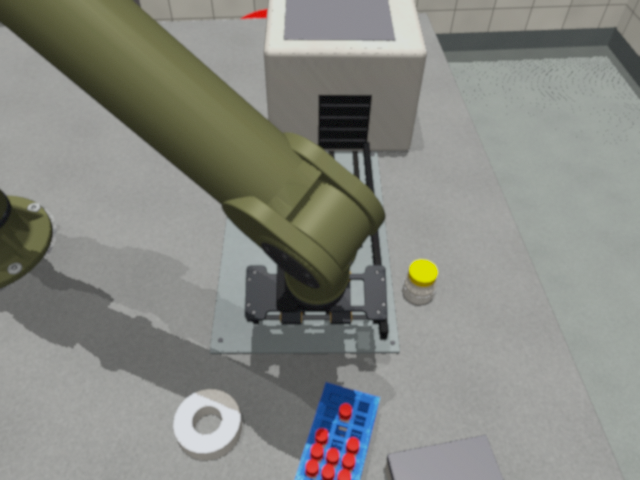

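```bash
cat >> h.py <<'E'
def overlay(n,fn,rack=None,pts=()):
    im=cam(n); img=im["color"].copy()
    def line(P,Q,col):
        T=np.linspace(P,Q,60); c=T@im["R"].T+im["t"]; T=T[c[:,2]>.03]
        if len(T)>1: cv2.polylines(img,[np.round(proj(im,T)*8).astype(int).reshape(-1,1,2)],False,col,1,cv2.LINE_AA,3)
    g=lambda x,y,z:n2w([x/1e3,y/1e3,z/1e3])
    for z in (0,25): line(g(38,-220,z),g(38,220,z),(255,255,0))
    for z in (0,24): line(g(-41,70,z),g(37,70,z),(0,255,0))
    for a,b in (((-222,-240),(68,-240)),((-222,-240),(-222,220)),((68,-240),(68,220))): line(g(*a,0),g(*b,0),(255,0,255))
    if rack is not None:
        k=[rack[0]/1e3,rack[1]/1e3,np.radians(rack[2])]; C=np.array([[-38,-70],[38,-70],[38,70],[-38,70]])/1e3
        for z in (0,.06):
            P=pose(k,np.c_[C,np.full(4,z)])
            for i in range(4): line(n2w(P[i]),n2w(P[(i+1)%4]),(0,255,255))
    cv2.imwrite(fn,img); return im
def fitrack(obs):
    "obs: (im, local corner mm, pixel); returns rack in nest mm,deg"
    f=lambda p: np.concatenate([proj(im,(pose([p[0]/1e3,p[1]/1e3,np.radians(p[2])],[np.array(X)/1e3])@Rn.T+NE))[0]-px for im,X,px in obs])
    r=least_squares(f,[-30,-40,0],loss='soft_l1'); print("rack nest",r.x.round(1),f(r.x).reshape(-1,2).round(1).tolist()); return r.x
E
python3 -c "
from h import *
overlay('wrist','pics/w1o.png',(-64,-85.6,11.76))"
```

```text
(no output)
```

View pics/w1o.png

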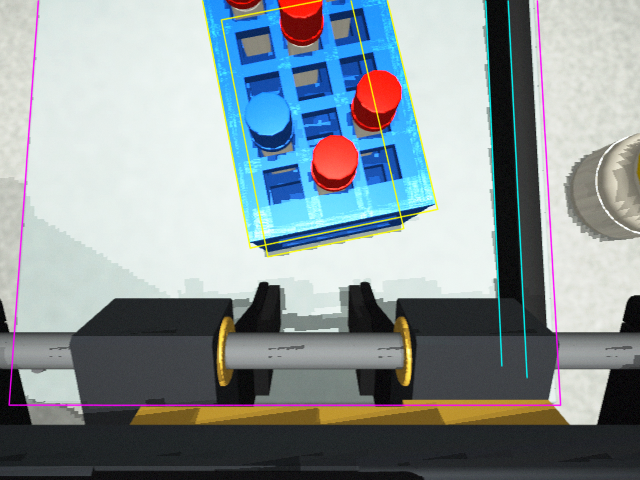

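Request:
play_rows(commands="0.65 0 0 -6 0 0 0;0.65 0 0 -8 0 0 0;0.65 0 0 -7 0 0 0;0.65 0 0 -4 0 0 0;0.65 0 0 -2 0 0 0;0.65 0 0 -1 0 0 0;0.65 0 0 0 0 0 0;0.65 0 0 0 0 0 0")

```text
time_s: 4.5
ee_pos: [0.5541, -0.2791, 0.185]
orientation: [3.141, 1.187, 1.489]
force: [0.1, -0.9, -0.3]
opening: 0.0303
```

```bash
python3 -c "
from h import *
plan('Y',22,(-62,-110),13.5)"
```

```text
t 4.5 tip nest mm [ -61.9 -186.4] z 16.3 F [ 0.2 -0.9 -0.3] open 30.3 q [ 0.5   0.52  0.04  1.67 -0.4   1.16  0.65]
dTCP mm [ 6.2 76.1 -2.8] | 76.4 rot deg [0.   0.   0.03] 0.0
```

Request:
play_rows(commands="0.65 0 0 -2.5 0 0 0;0.65 0.3 4 0 0 0 0;0.65 0.5 6 0 0 0 0;0.65 0.5 6 0 0 0 0;0.65 0.5 6 0 0 0 0;0.65 0.5 6 0 0 0 0;0.65 0.4 5 0 0 0 0;0.65 0.2 2 0 0 0 0")

```text
time_s: 5.3
ee_pos: [0.557, -0.2433, 0.1823]
orientation: [-3.141, 1.187, 1.491]
force: [-1.0, -2.4, -1.0]
opening: 0.0305
```

```bash
python3 -c "
from h import *
plan('Y',22,(-62,-101),13.8)
overlay('wrist','pics/w2o.png')"
```

```text
t 5.3 tip nest mm [ -62.2 -150.4] z 13.6 F [-0.8 -2.4 -1. ] open 30.5 q [ 0.46  0.49  0.02  1.72 -0.4   1.12  0.61]
dTCP mm [ 4.1 49.3  0.2] | 49.5 rot deg [-0.02 -0.02 -0.02] 0.0
```

View pics/w2o.png

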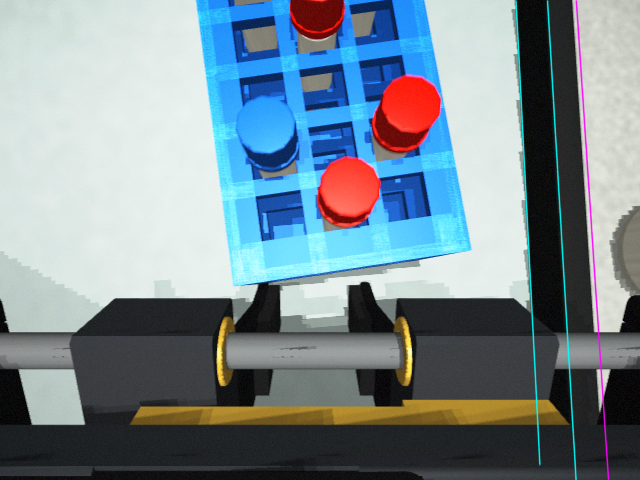

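Request:
play_rows(commands="0.65 0.4 4 0 0 0 0;0.65 0.5 6 0 0 0 0;0.65 0.6 7 0 0 0 0;0.65 0.6 7 0 0 0 0;0.65 0.6 7 0 0 0 0;0.65 0.6 7 0 0 0 0;0.65 0.5 6 0 0 0 0;0.65 0.3 4 0 0 0 0")

```text
time_s: 6.15
ee_pos: [0.5612, -0.1951, 0.1823]
orientation: [-3.141, 1.186, 1.49]
force: [-0.1, -1.5, -0.9]
opening: 0.0306
```

```bash
python3 -c "
from h import *
plan('Y',22,(-62,-101),13.8)
overlay('wrist','pics/w3o.png')
plan('X',20,(-140,-35),150)"
```

```text
t 6.15 tip nest mm [ -61.8 -102. ] z 13.6 F [ 0.  -1.5 -0.9] open 30.6 q [ 0.4   0.46 -0.    1.77 -0.41  1.08  0.55]
dTCP mm [-0.1  1.1  0.3] | 1.2 rot deg [-0.03 -0.   -0.  ] 0.0
t 6.2 tip nest mm [ -61.8 -101.3] z 13.6 F [ 0.4 -1.3 -0.5] open 30.4 q [ 0.4   0.46 -0.    1.77 -0.41  1.08  0.55]
dTCP mm [-129.1  145.7  138.7] | 239.0 rot deg [ -1.49   1.74 -90.03] 90.1
```

View pics/w3o.png

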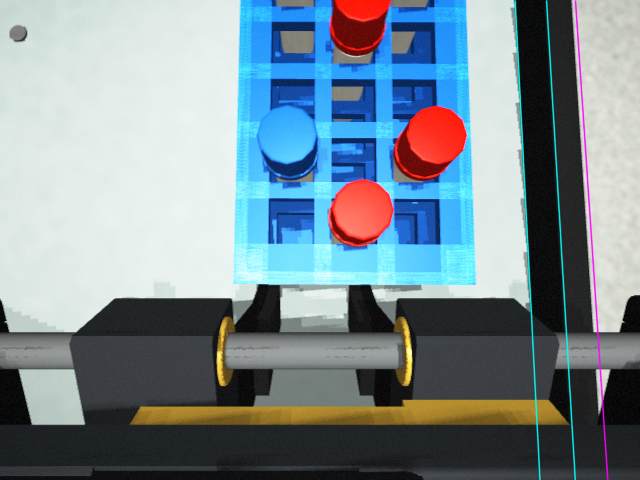

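```bash
python3 -c "
from h import *
W=cam('wrist')
k=fitrack([(W,(-38,-70,60),(233,284)),(W,(38,-70,60),(476,284))])
overlay('wrist','pics/w4o.png',k)"
```

```text
rack nest [-49.2 -20.7   0.1] [[0.1, 0.0], [-0.1, 0.0]]
```

View pics/w4o.png

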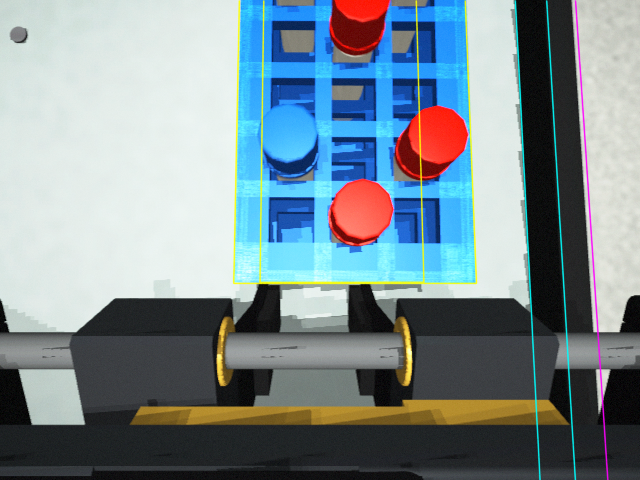

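Request:
play_rows(commands="0.4 0 -10 8 0 0 0;0.3 0 0 28 0 0 0;0.2 0 0 35 0 0 0;0 0 0 34 0 0 0;0 -9 15 4 -0.14 0.16 -8.4;0 -9 15 0 -0.14 0.16 -8.4;0 -9 15 0 -0.14 0.16 -8.4;0 -9 15 0 -0.14 0.16 -8.4")

```text
time_s: 7.1
ee_pos: [0.5246, -0.1465, 0.2921]
orientation: [-3.124, 1.199, 0.912]
force: [0.0, 1.1, -0.6]
opening: 0.0837
```

Request:
play_rows(commands="0 -9 15 0 -0.14 0.16 -8.4;0 -9 15 0 -0.14 0.16 -8.4;0 -9 15 0 -0.14 0.16 -8.4;0 -9 15 0 -0.14 0.16 -8.4;0 -9 15 0 -0.14 0.16 -8.4;0 -9 15 0 -0.14 0.16 -8.4;0 -9 13 0 -0.14 0.16 -6;0 0 0 0 0 0 0")

```text
time_s: 7.9
ee_pos: [0.4644, -0.0466, 0.2918]
orientation: [3.141, 1.225, -0.031]
force: [-0.2, 0.9, -0.1]
opening: 0.0872
```

```bash
python3 -c "
from h import *
plan('X',22,(-113,-23),40)
overlay('wrist','pics/w5o.png',(-49,-21,0))"
```

```text
t 7.9 tip nest mm [-108.7  -27.1] z 120.6 F [-0.3  0.9 -0.1] open 87.2 q [ 0.15 -0.1  -0.1   2.17 -0.02  0.72 -1.54]
dTCP mm [-10.2   8.1 -83. ] | 84.1 rot deg [-0.11 -2.19 -2.94] 3.7
```

View pics/w5o.png

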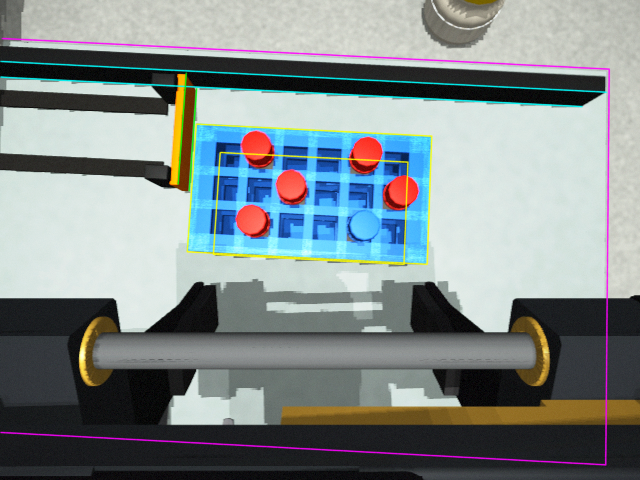

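Request:
play_rows(commands="0 -3 2 -8 0 -0.5 -0.8;0 -4 3 -14 0 -0.6 -0.8;0 -3 3 -18 -0.1 -0.6 -0.8;0 0 0 -20 0 -0.5 -0.5;0 0 0 -14 0 0 0;0 0 0 -8 0 0 0;0 0 0 -2 0 0 0;0 0 0 0 0 0 0")

```text
time_s: 8.75
ee_pos: [0.4552, -0.0404, 0.2071]
orientation: [-3.14, 1.187, -0.082]
force: [0.0, -0.6, -0.1]
opening: 0.0871
```

```bash
python3 -c "
from h import *
plan('X',22,(-113,-23),13.8)"
```

```text
t 8.75 tip nest mm [-111.8  -24.8] z 38.4 F [ 0.1 -0.6 -0.1] open 87.1 q [ 0.14  0.   -0.12  2.28  0.05  0.47 -1.67]
dTCP mm [ -1.    1.9 -24.6] | 24.7 rot deg [-0.04  0.01  0.13] 0.1
```

Request:
play_rows(commands="0 0 0 -6 0 0 0;0 0 1 -8 0 0 0;0 0 1 -6 0 0 0;0 0 0 -3 0 0 0;0 0 0 -1.5 0 0 0;0 2 -0.2 0 0 0 0;0 4 -0.3 0 0 0 0;0 5 -0.4 0 0 0 0")

```text
time_s: 9.55
ee_pos: [0.4666, -0.039, 0.183]
orientation: [-3.14, 1.186, -0.082]
force: [-0.6, 0.5, 0.5]
opening: 0.087
```

```bash
python3 -c "
from h import *
plan('X',22,(-60,-22),13.8)"
```

```text
t 9.55 tip nest mm [-100.4  -22.4] z 14.4 F [-0.6  0.4  0.5] open 87.0 q [ 0.14  0.07 -0.12  2.28  0.08  0.41 -1.71]
dTCP mm [40.5 -2.9 -0.5] | 40.6 rot deg [-0.03  0.06  0.11] 0.1
```

Push about 42 mm, leaving the last ~9 mm for a slow finish.

Request:
play_rows(commands="0 5 -0.4 0 0 0 0;0 6 -0.5 -0.3 0 0 0;0 6 -0.5 0 0 0 0;0 6 -0.5 0 0 0 0;0 6 -0.5 0 0 0 0;0 6 -0.5 0 0 0 0;0 5 -0.4 0 0 0 0;0 2 -0.2 0 0 0 0")

```text
time_s: 10.35
ee_pos: [0.5086, -0.0424, 0.1823]
orientation: [-3.14, 1.186, -0.082]
force: [-1.9, -0.2, 0.1]
opening: 0.087
```

```bash
python3 -c "
from h import *
plan('X',22,(-50,-22),13.8)
overlay('wrist','pics/w6o.png')"
```

```text
t 10.35 tip nest mm [-58.4 -22.4] z 13.6 F [-1.9 -0.4  0.1] open 87.0 q [ 0.13  0.16 -0.12  2.18  0.1   0.42 -1.71]
dTCP mm [ 8.5 -0.3  0.3] | 8.5 rot deg [-0.04  0.03  0.1 ] 0.1
```

View pics/w6o.png

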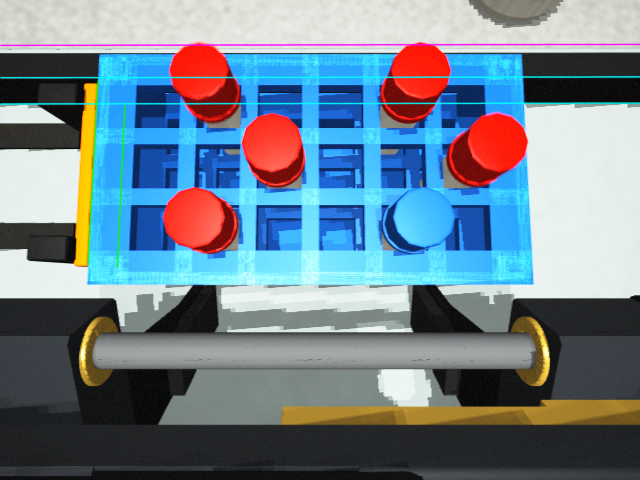

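```bash
python3 -c "
from h import *
W=cam('wrist')
fitrack([(W,(-38,70,60),(88,284)),(W,(-38,-70,60),(534,284)),(W,(38,70,60),(99,54)),(W,(38,-70,60),(522,54))])"
```

```text
rack nest [-10.5 -20.8  -0. ] [[-1.0, 0.3], [0.3, 0.2], [0.7, -0.1], [-0.1, -0.5]]
```

Request:
play_rows(commands="0 1.5 -0.1 0 0 0 0;0 2 -0.2 0 0 0 0;0 2 -0.2 0 0 0 0;0 1.5 -0.1 0 0 0 0;0 1 -0.1 0 0 0 0;0 1 0 0 0 0 0;0 0.5 0 0 0 0 0;0 0 0 0 0 0 0")

```text
time_s: 11.25
ee_pos: [0.5176, -0.0431, 0.1824]
orientation: [-3.14, 1.186, -0.082]
force: [-2.0, 1.0, 0.3]
opening: 0.087
```

```bash
python3 -c "
from h import *
plan('X',22,(-48,-22),13.8)"
```

```text
t 11.25 tip nest mm [-49.4 -22.4] z 13.7 F [-2.1  0.8  0.3] open 87.0 q [ 0.13  0.17 -0.11  2.16  0.1   0.42 -1.71]
dTCP mm [1.5 0.3 0.1] | 1.5 rot deg [-0.04  0.02  0.11] 0.1
```

Request:
play_rows(commands="0 0.5 0 0 0 0 0;0 0.5 0 0 0 0 0;0 0.5 0 0 0 0 0;0 0 0 0 0 0 0;0 0 0 0 0 0 0;0 0 0 0 0 0 0;0 0 0 0 0 0 0;0 0 0 0 0 0 0")

```text
time_s: 12.05
ee_pos: [0.5188, -0.0431, 0.1823]
orientation: [-3.14, 1.187, -0.082]
force: [-5.7, -0.2, 1.5]
opening: 0.0873
```

```bash
python3 -c "
from h import *
plan('X',22,(-48,-22),13.8)"
```

```text
t 12.05 tip nest mm [-48.3 -22.3] z 13.5 F [-5.7 -0.6  1.5] open 87.3 q [ 0.13  0.18 -0.11  2.16  0.1   0.43 -1.71]
dTCP mm [0.2 0.3 0.3] | 0.4 rot deg [-0.03 -0.01  0.11] 0.1
```

Request:
play_rows(commands="0 0.5 0 0 0 0 0;0 0.5 0 0 0 0 0;0 0 0 0 0 0 0;0 0 0 0 0 0 0;0 0 0 0 0 0 0;0 0 0 0 0 0 0;0 0 0 0 0 0 0;0 0 0 0 0 0 0")

```text
time_s: 12.85
ee_pos: [0.5193, -0.0432, 0.1822]
orientation: [-3.141, 1.189, -0.083]
force: [-8.6, 0.8, 6.3]
opening: 0.0872
```

```bash
python3 -c "
from h import *
plan('X',22,(-48,-22),13.8)
overlay('wrist','pics/w7o.png',(0,-20.8,0))
cv2.imwrite('pics/s7.png',cam('scene')['color'])"
```

```text
t 12.85 tip nest mm [-48.  -22.3] z 13.3 F [-8.6  0.1  6.3] open 87.2 q [ 0.13  0.18 -0.11  2.16  0.1   0.43 -1.72]
dTCP mm [-0.2  0.3  0.3] | 0.5 rot deg [-0.03 -0.1   0.12] 0.2
```

View pics/w7o.png

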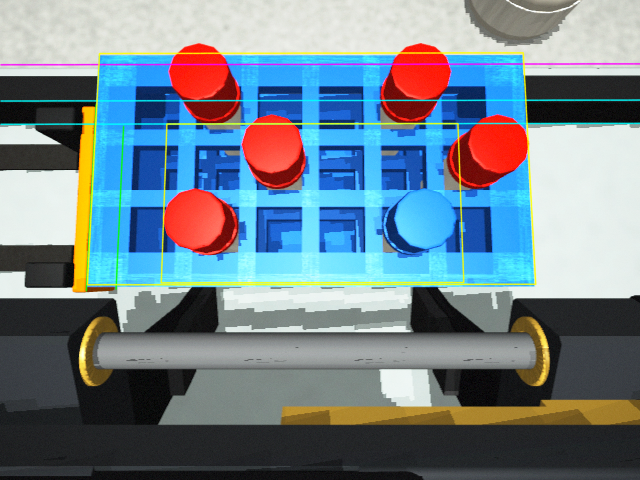

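View pics/s7.png

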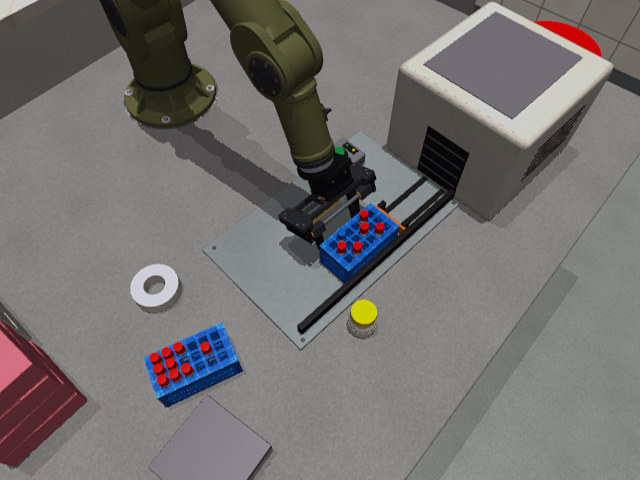

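Request:
play_rows(commands="0 -2 0.2 0 0 0 0;0 -5 0.4 0 0 0 0;0 -7 0.6 4 0 0 0;0 -2 0.2 20 0 0 0;0.3 0 0 34 0 0 0;0.58 0 0 36 0 0 0;0.58 0 0 10 0 0 4;0.58 0 0 0 0 0 8")

```text
time_s: 13.75
ee_pos: [0.5052, -0.0412, 0.2902]
orientation: [3.138, 1.179, 0.124]
force: [0.4, 0.2, -0.4]
opening: 0.0626
```

```bash
python3 -c "
from h import *
plan('Y',22,(-15,-118),110)"
```

```text
t 13.75 tip nest mm [-62.1  -7.2] z 122.0 F [ 0.4  0.3 -0.4] open 62.6 q [ 0.16 -0.02 -0.11  2.11 -0.11  0.67 -1.31]
dTCP mm [ 101.4 -173.6  -11.5] | 201.3 rot deg [-0.3   0.41 78.01] 78.0
```

Request:
play_rows(commands="0.58 8 -14 0 0 0 7.8;0.58 10 -17.5 0 0 0 7.8;0.58 10 -17.5 0 0 0 7.8;0.58 10 -17.5 0 0 0 7.8;0.58 10 -17.5 0 0 0 7.8;0.58 10 -17.5 0 0 0 7.8;0.58 10 -17.5 0 0 0 7.8;0.58 10 -17.5 0 0 0 7.8")

```text
time_s: 14.55
ee_pos: [0.5805, -0.1757, 0.287]
orientation: [3.137, 1.188, 1.183]
force: [-0.3, 0.3, 0.3]
opening: 0.0364
```

Request:
play_rows(commands="0.58 10 -17.5 0 0 0 7.8;0.58 10 -17.5 0 -0.2 0.3 7;0.58 3 -2 0 0 0 0;0.58 0 0 -12 0 0 0;0.58 0 0 -16 0 0 0;0.58 0 0 -18 0 0 0;0.58 0 0 -16 0 0 0;0.58 0 0 -8 0 0 0")

```text
time_s: 15.35
ee_pos: [0.6019, -0.211, 0.2134]
orientation: [-3.117, 1.192, 1.463]
force: [-0.9, -1.0, 0.9]
opening: 0.0366
```

```bash
python3 -c "
from h import *
plan('Y',22,(-15,-118),13.8)
overlay('wrist','pics/w8o.png',(0,-20.8,0))"
```

```text
t 15.35 tip nest mm [ -18.1 -115.5] z 44.3 F [-0.8 -1.1  0.9] open 36.6 q [ 0.44  0.5  -0.06  1.64 -0.37  1.15  0.44]
dTCP mm [  4.6  -3.8 -30.8] | 31.4 rot deg [ 0.24 -0.55  2.78] 2.8
```

View pics/w8o.png

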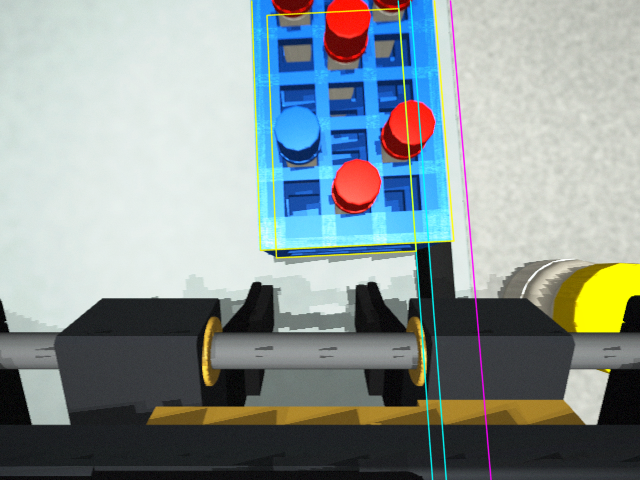

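Request:
play_rows(commands="0.58 1 -0.5 -6 0 -0.2 1.4;0.58 1 -0.5 -8 0.2 -0.3 1.4;0.58 0 0 -8 0 0 0;0.58 0 0 -5 0 0 0;0.58 0 0 -2.5 0 0 0;0.58 0 0 -1 0 0 0;0.58 0 0 0 0 0 0;0.58 0 0 0 0 0 0")

```text
time_s: 16.2
ee_pos: [0.6052, -0.2128, 0.1862]
orientation: [3.132, 1.189, 1.48]
force: [0.6, -0.4, 0.0]
opening: 0.0365
```

```bash
python3 -c "
from h import *
plan('Y',22,(-18,-90),13.8)"
```

```text
t 16.2 tip nest mm [ -15.8 -116.5] z 17.3 F [ 0.6 -0.3  0. ] open 36.5 q [ 0.45  0.54 -0.07  1.64 -0.37  1.11  0.5 ]
dTCP mm [ 0.6 26.2 -3.6] | 26.5 rot deg [ 0.12  0.21 -0.  ] 0.2
```

Request:
play_rows(commands="0.58 -0.5 1 -2.5 0 0 0;0.58 -0.5 3 -1 0 0 0;0.58 0.3 4 0 0 0 0;0.58 0.4 5 0 0 0 0;0.58 0.4 5 0 0 0 0;0.58 0.4 5 0 0 0 0;0.58 0.3 4 0 0 0 0;0.58 0.2 2 0 0 0 0")

```text
time_s: 17.0
ee_pos: [0.6061, -0.1834, 0.1823]
orientation: [3.133, 1.189, 1.481]
force: [-1.1, -1.7, 0.3]
opening: 0.0365
```

```bash
python3 -c "
from h import *
plan('Y',22,(-16,-80),13.8)"
```

```text
t 17.0 tip nest mm [-17.4 -87.1] z 13.5 F [-1.  -1.8  0.3] open 36.5 q [ 0.42  0.53 -0.08  1.67 -0.37  1.08  0.47]
dTCP mm [2.5 6.7 0.2] | 7.1 rot deg [ 0.11  0.18 -0.01] 0.2
```

Request:
play_rows(commands="0.58 0.2 1.5 0 0 0 0;0.58 0.2 1.5 0 0 0 0;0.58 0.1 1 0 0 0 0;0.58 0.1 1 0 0 0 0;0.58 0 0.5 0 0 0 0;0.58 0 0.5 0 0 0 0;0.58 0 0 0 0 0 0;0.58 0 0 0 0 0 0")

```text
time_s: 17.8
ee_pos: [0.6067, -0.1777, 0.1823]
orientation: [3.133, 1.188, 1.482]
force: [-0.4, -2.2, 0.8]
opening: 0.0366
```

```bash
python3 -c "
from h import *
plan('Y',22,(-16,-80),13.8)
overlay('wrist','pics/w9o.png',(0,0,0))"
```

```text
t 17.8 tip nest mm [-17.3 -81.4] z 13.4 F [-0.2 -2.2  0.8] open 36.6 q [ 0.41  0.52 -0.08  1.67 -0.38  1.08  0.46]
dTCP mm [1.9 1.  0.3] | 2.2 rot deg [ 0.1   0.17 -0.  ] 0.2
```

View pics/w9o.png

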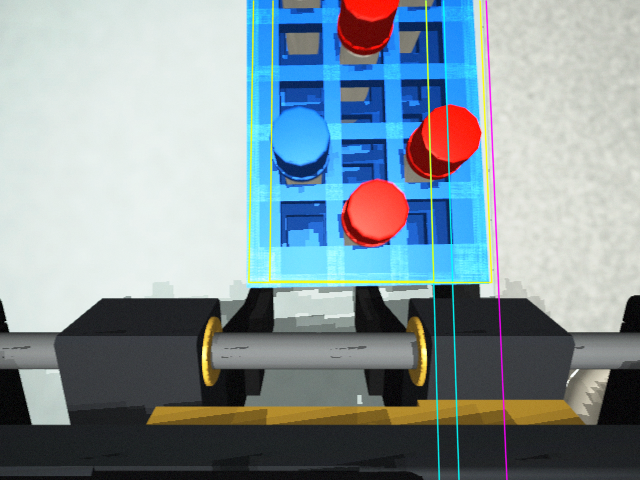

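Request:
play_rows(commands="0.58 0 0.5 0 0 0 0;0.58 0 0.5 0 0 0 0;0.58 0 0.5 0 0 0 0;0.58 0 0 0 0 0 0;0.58 0 0 0 0 0 0;0.58 0 0 0 0 0 0;0.58 0 0 0 0 0 0;0.58 0 0 0 0 0 0")

```text
time_s: 18.65
ee_pos: [0.6067, -0.1767, 0.1823]
orientation: [3.133, 1.189, 1.481]
force: [-0.1, -5.0, 0.2]
opening: 0.0368
```

Request:
play_rows(commands="0.58 0 0.5 0 0 0 0;0.58 0 0.5 0 0 0 0;0.58 0 0 0 0 0 0;0.58 0 0 0 0 0 0;0.58 0 0 0 0 0 0;0.58 0 0 0 0 0 0;0.58 0 0 0 0 0 0;0.58 0 0 0 0 0 0")

```text
time_s: 19.45
ee_pos: [0.6066, -0.1763, 0.1824]
orientation: [3.132, 1.19, 1.479]
force: [-1.2, -6.1, 0.7]
opening: 0.0364
```

```bash
python3 -c "
from h import *
plan('Y',22,(-16,-80),13.8)"
```

```text
t 19.45 tip nest mm [-17.4 -80.2] z 13.5 F [-0.7 -6.2  0.7] open 36.4 q [ 0.41  0.52 -0.08  1.67 -0.38  1.08  0.46]
dTCP mm [ 2.  -0.5  0.1] | 2.1 rot deg [0.19 0.19 0.05] 0.3
```

Request:
play_rows(commands="0.58 0 -2 0 0 0 0;0.58 -0.4 -5 0 0 0 0;0.58 -0.5 -7 4 0 0 0;0.5 0 -2 20 0 0 0;0.3 0 0 34 0 0 0;0.1 0 0 36 0 0 0;0 0 0 12 0 0 -4;0 0 0 0 0 0 -8")

```text
time_s: 20.25
ee_pos: [0.6071, -0.191, 0.2918]
orientation: [3.121, 1.187, 1.257]
force: [-0.1, 0.8, 0.0]
opening: 0.068
```

```bash
python3 -c "
from h import *
plan('X',22,(-64,-20),115)"
```

```text
t 20.25 tip nest mm [ -0.7 -96.1] z 123.0 F [-0.2  0.8  0. ] open 68.0 q [ 0.41  0.38 -0.04  1.63 -0.4   1.18  0.24]
dTCP mm [-103.8  151.4   -8. ] | 183.8 rot deg [  0.41   0.27 -77.83] 77.8
```

Request:
play_rows(commands="0 -8 12 0 0 0 -7.8;0 -10.5 15.5 0 0 0 -7.8;0 -10.5 15.5 0 0 0 -7.8;0 -10.5 15.5 0 0 0 -7.8;0 -10.5 15.5 0 0 0 -7.8;0 -10.5 15.5 0 0 0 -7.8;0 -10.5 15.5 0 0 0 -7.8;0 -10.5 15.5 0 0 0 -7.8")

```text
time_s: 21.05
ee_pos: [0.5243, -0.0707, 0.2885]
orientation: [3.137, 1.189, 0.193]
force: [-0.0, 0.0, -0.5]
opening: 0.0873
```

Request:
play_rows(commands="0 -10.5 15.5 0 0 0 -7.8;0 -10 15 0 0.4 0.3 -7.6;0 -2 1 -6 0 0 0;0 0 0 -16 0 0 0;0 0 0 -18 0 0 0;0 0 0 -18 0 0 0;0 0 0 -14 0 0 0;0 0 0 -6 0 0 0")

```text
time_s: 21.85
ee_pos: [0.5045, -0.0449, 0.2083]
orientation: [-3.134, 1.199, -0.024]
force: [-0.6, -0.1, 0.1]
opening: 0.0869
```

```bash
python3 -c "
from h import *
plan('X',22,(-62,-20),13.8)
overlay('wrist','pics/w10o.png',(0,0,0))"
```

```text
t 21.85 tip nest mm [-64.5 -21.4] z 38.7 F [-0.6 -0.2  0.1] open 86.9 q [ 0.07  0.1  -0.03  2.17 -0.    0.49 -1.56]
dTCP mm [  0.8   5.2 -25.8] | 26.3 rot deg [-0.2  -0.69 -2.9 ] 3.0
```

View pics/w10o.png

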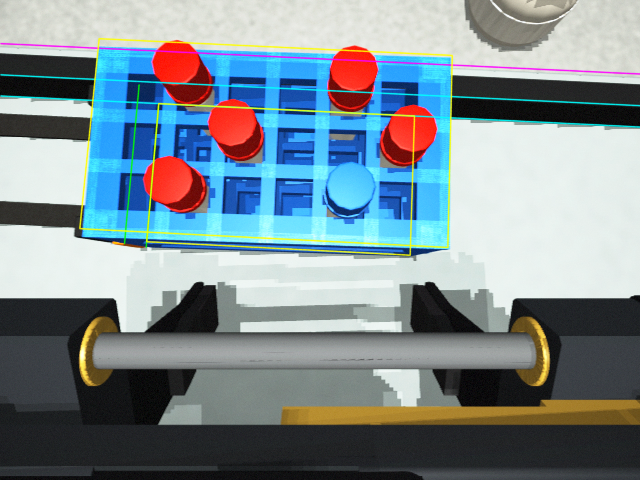

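Request:
play_rows(commands="0 0.4 2.5 -4 -0.1 -0.3 -1.5;0 0.4 2.5 -8 -0.1 -0.3 -1.4;0 0 0 -7 0 0 0;0 0 0 -4 0 0 0;0 0 0 -2 0 0 0;0 2 -0.2 -1 0 0 0;0 3 -0.2 0 0 0 0;0 3 -0.2 0 0 0 0")

```text
time_s: 22.7
ee_pos: [0.5145, -0.0401, 0.1846]
orientation: [-3.141, 1.184, -0.083]
force: [-0.4, 0.4, 0.2]
opening: 0.0873
```

```bash
python3 -c "
from h import *
plan('X',22,(-49,-20),13.8)"
```

```text
t 22.7 tip nest mm [-52.3 -19.7] z 16.0 F [-0.4  0.4  0.2] open 87.3 q [ 0.04  0.16 -0.02  2.17  0.07  0.42 -1.69]
dTCP mm [ 3.7 -0.7 -2. ] | 4.3 rot deg [-0.01  0.16  0.12] 0.2
```

Request:
play_rows(commands="0 0.5 0 -2 0 0 0;0 1 -0.1 0 0 0 0;0 1 -0.1 0 0 0 0;0 1 -0.1 0 0 0 0;0 0.5 0 0 0 0 0;0 0.5 0 0 0 0 0;0 0 0 0 0 0 0;0 0 0 0 0 0 0")

```text
time_s: 23.5
ee_pos: [0.5183, -0.04, 0.182]
orientation: [-3.141, 1.185, -0.083]
force: [-3.3, 1.1, -0.3]
opening: 0.087
```

```bash
python3 -c "
from h import *
plan('X',22,(-48,-20),13.8)"
```

```text
t 23.5 tip nest mm [-48.8 -19.3] z 13.4 F [-3.4  0.8 -0.3] open 87.0 q [ 0.04  0.17 -0.02  2.17  0.07  0.42 -1.69]
dTCP mm [ 1.  -0.8  0.5] | 1.4 rot deg [-0.01  0.08  0.1 ] 0.1
```

Request:
play_rows(commands="0 0.5 0 0 0 0 0;0 0.5 0 0 0 0 0;0 0.5 0 0 0 0 0;0 0 0 0 0 0 0;0 0 0 0 0 0 0;0 0 0 0 0 0 0;0 0 0 0 0 0 0;0 0 0 0 0 0 0")

```text
time_s: 24.3
ee_pos: [0.5191, -0.04, 0.1819]
orientation: [-3.141, 1.187, -0.083]
force: [-7.2, 2.0, 5.6]
opening: 0.0867
```

```bash
python3 -c "
from h import *
plan('X',22,(-48,-20),13.8)
overlay('wrist','pics/w11o.png',(0,0,0))
S=cam('scene');cv2.imwrite('pics/s11.png',S['color'])"
```

```text
t 24.3 tip nest mm [-48.2 -19.2] z 13.1 F [-7.3  1.4  5.6] open 86.7 q [ 0.04  0.17 -0.02  2.16  0.07  0.42 -1.7 ]
dTCP mm [ 0.1 -0.9  0.7] | 1.1 rot deg [-0.01 -0.03  0.11] 0.1
```

View pics/w11o.png

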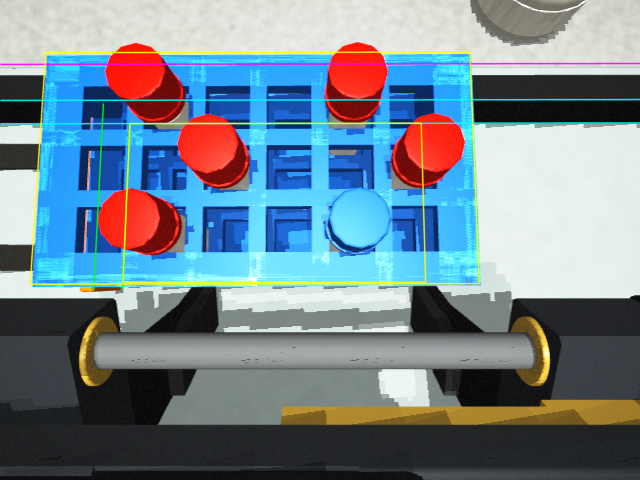

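Request:
play_rows(commands="0 -2 0.2 0 0 0 0;0 -5 0.4 0 0 0 0;0 -7 0.6 4 0 0 0;0 -4 0.3 20 0 0 0;0.5 0 0 34 0 0 0;1 0 0 36 0 0 0;1 0 0 12 0 0 0;1 0 0 0 0 0 0")

```text
time_s: 25.2
ee_pos: [0.5028, -0.0389, 0.2911]
orientation: [-3.14, 1.179, -0.083]
force: [-0.6, 0.9, -0.8]
opening: 0.0629
```

```bash
python3 -c "
from h import *
plan('X',0,(-187,102),110)
overlay('wrist','pics/w12o.png',(0,0,0))
overlay('side','pics/d12o.png',(0,0,0))"
```

```text
t 25.2 tip nest mm [-63.1 -19.5] z 122.9 F [-0.7  0.8 -0.8] open 62.9 q [ 0.04 -0.03 -0.03  2.12  0.04  0.66 -1.67]
dTCP mm [-44.2 125.4   0.9] | 133.0 rot deg [ 1.83 22.39  0.15] 22.5
```

View pics/w12o.png

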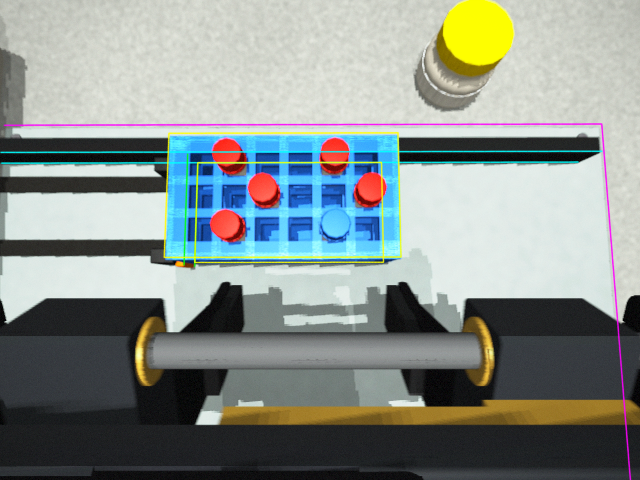

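View pics/d12o.png

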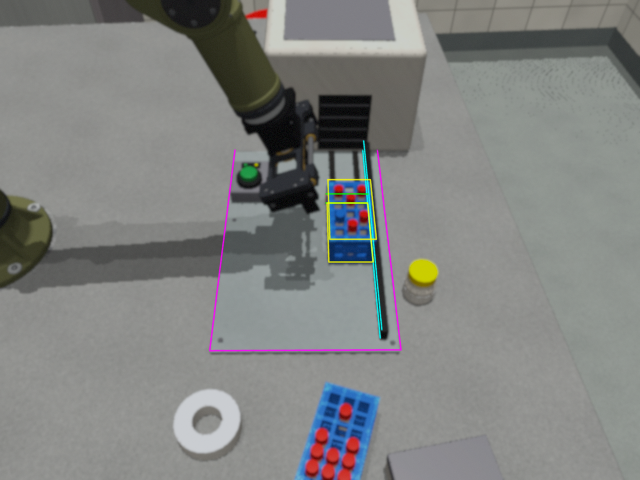

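Request:
play_rows(commands="1 -4 10 0 0.2 2.8 0;1 -6 16 0 0.2 2.8 0;1 -6 18 0 0.2 2.8 0;1 -6 18 0 0.2 2.8 0;1 -6 18 0 0.2 2.8 0;1 -6 18 0 0.2 2.8 0;1 -6 16 0 0.3 2.8 0;1 -4 11 0 0.3 2.8 0.1")

```text
time_s: 26.1
ee_pos: [0.4567, 0.0873, 0.286]
orientation: [0.14, 1.558, -3.081]
force: [0.5, 0.5, 0.0]
opening: 0.0012
```

```bash
python3 -c "
from h import *
for n in ('scene','side','wrist'):
    im=cam(n); cv2.imwrite(f'pics/{n}13.png',im['color'])
    for d in spot_point(n,'start_top')[:2]:
        print(n,round(d['conf'],2),d['position'],[ (w2n(back(im,d['position'],z))*1e3).round(1)[:2].tolist() for z in (.045,.05,.055)])
plan('X',0,(-187,102),70)
"
```

```text
scene 0.56 [336.2, 147.8] [[-200.0, 117.2], [-196.9, 113.9], [-193.8, 110.6]]
side 0.77 [246.6, 170.2] [[-187.3, 117.6], [-186.5, 112.2], [-185.7, 106.7]]
wrist 0.65 [311.8, 258.1] [[-188.1, 102.6], [-186.3, 102.6], [-184.6, 102.6]]
t 26.4 tip nest mm [-188.8  100.5] z 105.4 F [-0.5 -0.1 -0.6] open 0.6 q [-0.09  0.04 -0.16  2.03  0.01  1.08 -1.9 ]
dTCP mm [  0.7   1.2 -35.4] | 35.4 rot deg [ 0.06 -0.39  0.05] 0.4
```

View pics/wrist13.png

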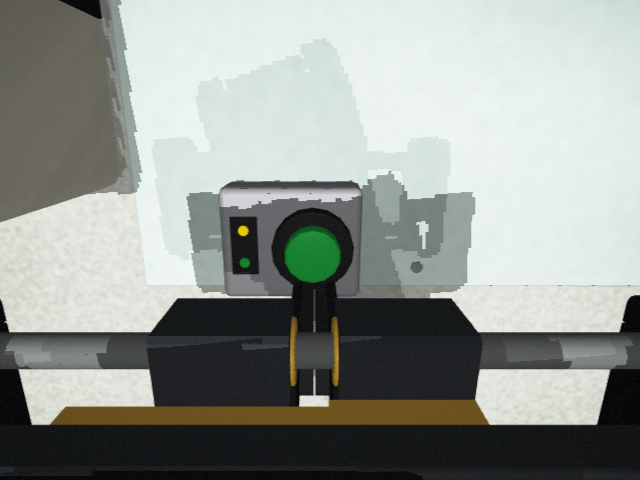

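View pics/scene13.png

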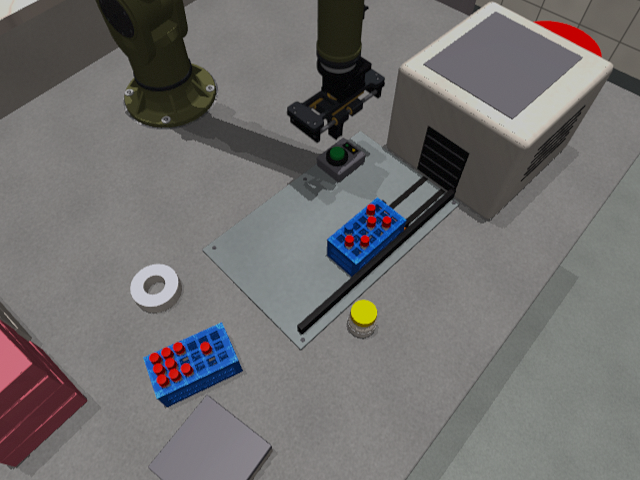

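```bash
python3 -c "
import cv2
a=cv2.imread('pics/scene13.png')[185:285,310:430]
cv2.imwrite('pics/z13.png',cv2.resize(a,None,fx=6,fy=6,interpolation=2))"
```

```text
(no output)
```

View pics/z13.png

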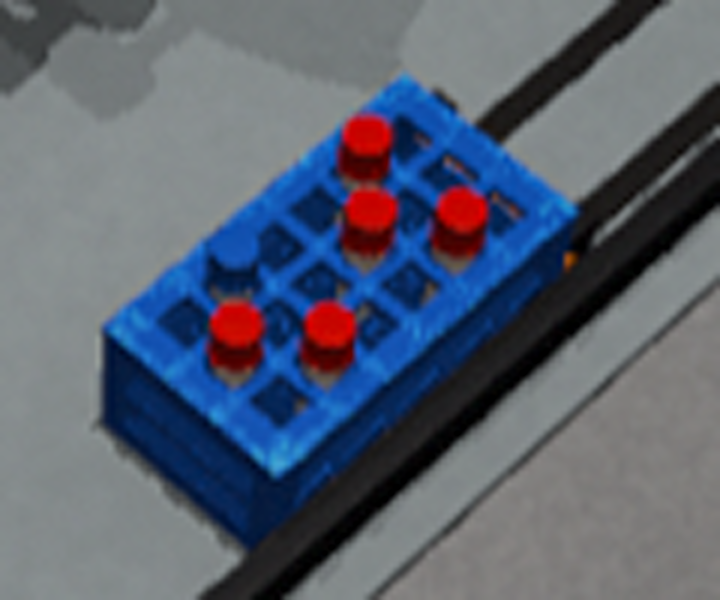

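Request:
play_rows(commands="1 1 1 -8 0 -0.4 0;1 0 0 -12 0 0 0;1 0 0 -8 0 0 0;1 0 0 -4 0 0 0;1 0 0 -2 0 0 0;1 0 0 0 0 0 0;1 0 0 0 0 0 0;1 0 0 0 0 0 0")

```text
time_s: 27.2
ee_pos: [0.4592, 0.0873, 0.2546]
orientation: [3.032, 1.569, -0.191]
force: [-0.7, -0.4, 0.6]
opening: 0.0007
```

```bash
python3 -c "
from h import *
plan('X',0,(-187,102),60)
"
```

```text
t 27.2 tip nest mm [-186.2  102.8] z 72.6 F [-0.7 -0.5  0.6] open 0.7 q [-0.09  0.08 -0.16  2.06  0.02  1.   -1.91]
dTCP mm [ -0.6  -0.8 -12.6] | 12.6 rot deg [ 0.02  0.09 -0.01] 0.1
```

Request:
play_rows(commands="1 -0.5 -0.5 -3 0 0 0;1 0 0 -3 0 0 0;1 0 0 -3 0 0 0;1 0 0 -2 0 0 0;1 0 0 -1 0 0 0;1 0 0 0 0 0 0;1 0 0 0 0 0 0;1 0 0 0 0 0 0")

```text
time_s: 28.0
ee_pos: [0.4584, 0.0867, 0.2423]
orientation: [2.44, 1.57, -0.783]
force: [-1.3, 0.3, 1.5]
opening: 0.0004
```

Request:
play_rows(commands="1 0 0 -2 0 0 0;1 0 0 -1 0 0 0;1 0 0 -1 0 0 0;1 0 0 -1 0 0 0;1 0 0 0 0 0 0;1 0 0 0 0 0 0;1 0 0 0 0 0 0;1 0 0 0 0 0 0")

```text
time_s: 28.8
ee_pos: [0.4586, 0.0868, 0.2374]
orientation: [2.931, 1.57, -0.292]
force: [-0.9, -0.0, 4.6]
opening: 0.0004
```

Request:
play_rows(commands="1 0 0 -1 0 0 0;1 0 0 -1 0 0 0;1 0 0 -0.5 0 0 0;1 0 0 0 0 0 0;1 0 0 0 0 0 0;1 0 0 0 0 0 0;1 0 0 0 0 0 0;1 0 0 0 0 0 0")

```text
time_s: 29.6
ee_pos: [0.4587, 0.0868, 0.2364]
orientation: [2.665, 1.57, -0.558]
force: [-5.2, -0.8, 16.1]
opening: 0.0005
```

```bash
python3 -c "
from h import *
plan('X',0,(-187,102),60)
cv2.imwrite('pics/w14.png',cam('wrist')['color'])"
```

```text
t 29.6 tip nest mm [-186.7  102.3] z 54.4 F [-5.1 -1.2 16.1] open 0.5 q [-0.09  0.1  -0.16  2.08  0.02  0.96 -1.91]
dTCP mm [-0.1 -0.4  5.6] | 5.6 rot deg [ 0.04  0.06 -0.02] 0.1
```

View pics/w14.png

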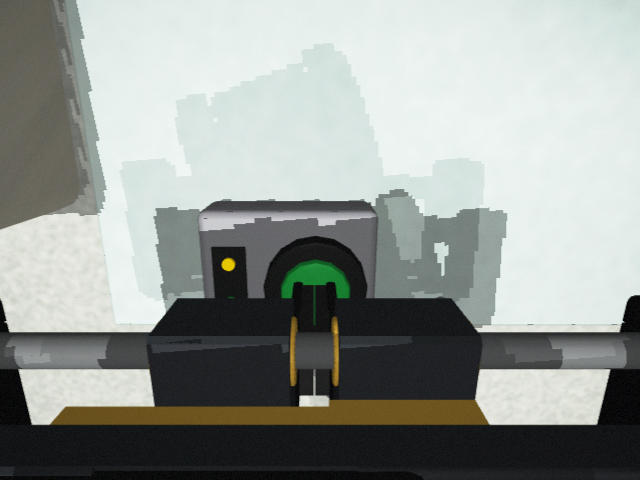

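Request:
play_rows(commands="1 0 0 2 0 0 0;1 0 0 4 0 0 0;1 0 0 8 0 0 0;1 0 0 12 0 0 0;1 0 0 20 0 0 0;1 0 0 25 0 0 0;1 0 0 20 0 0 0;1 0 0 0 0 0 0")

```text
time_s: 30.45
ee_pos: [0.4595, 0.0871, 0.329]
orientation: [-2.966, 1.564, 0.094]
force: [0.5, 0.4, 1.2]
opening: 0.0006
```

Request:
play_rows(commands="1 0 -5 15 0 0 0;1 0 -15 15 0 0 0;1 0 -15 10 0 0 0;1 0 -10 5 0 0 0;1 0 0 0 0 0 0;1 0 0 0 0 0 0;1 0 0 0 0 0 0;1 0 0 0 0 0 0")

```text
time_s: 31.25
ee_pos: [0.4583, 0.0425, 0.3701]
orientation: [0.854, 1.57, -2.367]
force: [-0.2, 0.0, -0.4]
opening: 0.0004
```

```bash
python3 -c "
from h import *
plan('X',0,(-187,102),60)
W=overlay('wrist','pics/w15.png',(0,0,0)); S=overlay('side','pics/d15o.png',(0,0,0))
S=cam('scene'); D=cam('side'); import numpy as np
a=cv2.resize(S['color'][120:290,290:430],None,fx=4,fy=4,interpolation=2); b=cv2.resize(D['color'][150:290,220:400],None,fx=4,fy=4,interpolation=2)
cv2.imwrite('pics/z15a.png',a[:600]);cv2.imwrite('pics/z15b.png',b)
for n in ('scene','side'):
  print(n,len(trace(n,'tube')),[(round(d['conf'],2),d['position']) for d in spot_point(n,'spare_rack')[:1]+spot_point(n,'pot')[:1]+spot_point(n,'label_roll')[:1]])"
```

```text
t 31.25 tip nest mm [-183.8   58. ] z 188.1 F [-0.2 -0.  -0.4] open 0.4 q [-0.04 -0.06 -0.11  1.94 -0.01  1.25 -1.79]
dTCP mm [   0.3   44.  -128.1] | 135.4 rot deg [ 0.02 -0.02 -0.09] 0.1
scene 3 [(0.94, [196.0, 370.5]), (0.73, [362.5, 323.6]), (0.77, [160.5, 290.6])]
side 6 [(0.6, [334.5, 455.9]), (0.66, [207.6, 425.3])]
```

View pics/w15.png

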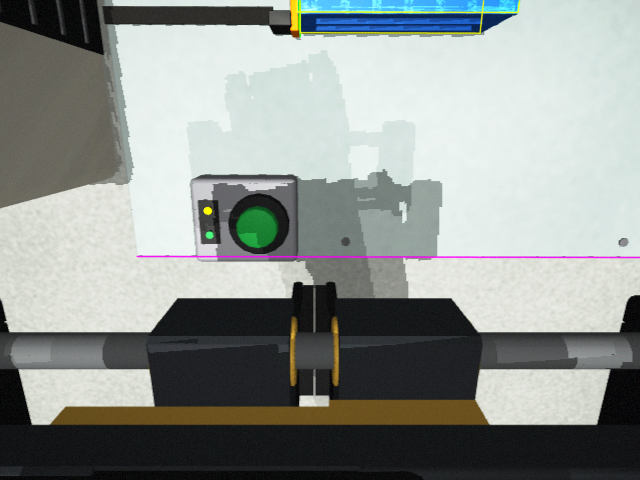

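View pics/z15a.png

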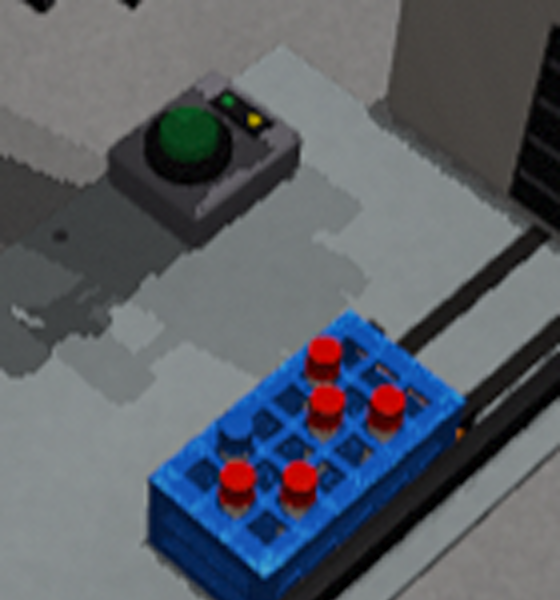

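View pics/z15b.png

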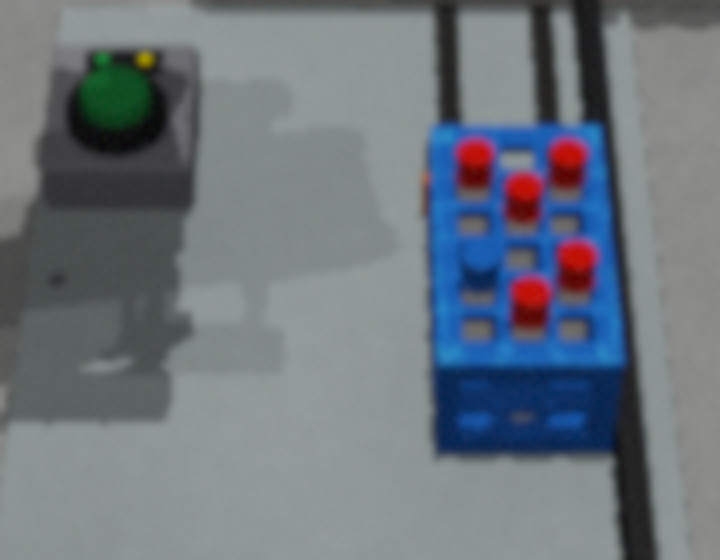

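```bash
python3 -c "
from rig import *
print(sign_off())"
```

```text
the job is handed in; nothing more can be done
None
```

I pushed the blue rack home against the back fence and the orange gate, pressed the green button, and handed the job in at about 32 s.

- **Pushes:** I used tilted fingers low on the foot rail: first along the fence to square the rack, then onto the fence, then onto the gate, then the fence once more. The contact force rose to about 7–9 N at the fence and 6 N at the gate.
- **Button:** The fingers travelled about 6 mm, to a hard stop at 16 N, then lifted clear. The last pictures show the button back up.
- **Final rack position:** In the wrist and side pictures the rack's outline matches the home pose, and I saw no gap at the fence or the gate. A gap under about 0.5 mm at the gate would not have shown. All six tubes are standing.
- **Bystanders:** The spare rack, specimen pot and label roll look unmoved. The scene-view detections differ by up to about 4 pixels from the start, which I took as noise. The side view missed the pot in the last detector check.
- **Checks that disagreed:**
  - A picture taken while the arm was still moving, after the gate push, suggested the rack was turned very slightly. I repeated the fence push because of it, and the outline matched afterwards. I did not push the gate a second time.
  - In the last scene view the tube detector reported only 3 tubes, but all six are plainly visible in the zoomed scene and side pictures.

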